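Set the end stop of a bottle labelling fixture to a sample bottle

TASK

Set up the labelling fixture for this serum bottle: take the bottle from its cradle tray and lay it gently on the two rollers, its foot towards the fixed end plate and its cap towards the sliding stop. Then nudge the stiff stop up until it just touches the cap with the foot against the end plate, so that the bottle has no end play left but is not squeezed hard, and leave it so. Leave the other things on the bench where they are.

Things in the scene. Friction and masses are not known exactly. Their poses are not given: they have to be found in the camera images.
- bottle_mid (a point): Middle, on the axis, of the clear glass body (cylinder 38 mm across, 58 mm long) of the serum bottle lying in the tray; 0.11 to 0.17 kg. Its y axis runs along the bottle from cap to foot. In the tray the axis is level, 30 mm above the bench. Best grasped across the glass with the grasp centre 6 mm above the axis, so that the fingertips clear the rollers and the cradle bars.
- bottle_foot (a point): Centre of that bottle's flat foot, 29 mm from bottle_mid. At the other end is a brass-coloured cap (31 mm across, tapering to a flat end of 25 mm); its end lies 83 to 93 mm from bottle_mid, not known beforehand, since it is screwed on more or less far (it does not give when pushed). Whole bottle: 112 to 122 mm.
- tray: White plastic tray 140 x 150 mm with a low 12 mm rim; two grey bars along its y axis carry the bottle. Origin under its centre. Heavy, stays put.
- fixture: Roller fixture, fixed: base plate 245 x 265 mm; two dark rollers 20 mm across along its y, axes 28 mm apart and 28 mm up, free to turn; grey end plate at their +y end, guide bar with the sliding stop on the -x side, label spool (98 mm high, from x = 80 mm) on the +x side. Origin on the bench midway between the rollers. A bottle on the rollers has its axis over its y line, 53 mm up.
- plate_face (a point): Point on the inner face of the fixed end plate where the axis of a bottle on the rollers meets it, 53 mm above the bench; 92 mm from the fixture's origin along its +y. The plate is 64 mm wide, its top 82 mm above the bench.
- end_stop (a joint): Position of the sliding stop along its guide bar in m: 0 fully open, up to 0.110 towards the end plate. The clear distance between its buffer's face and the plate face is 0.190 m minus this value. A stiff friction slide: moving it takes about 7 N, the same all along, and it stays where it is left.
- stop_tab (a point): Middle of the black thumb tab on the stop's carriage, 88 mm above the bench: 12 mm thick along the fixture's y, 26 mm wide along x; its top is 20 mm higher, the carriage's top 26 mm lower. It lies 70 mm to the -x side of the rollers' middle line and 20 mm behind (-y of) the buffer's face. Can be pinched from above across its 12 mm, or pushed.
- stop_face (a point): Centre of the face of the sliding stop's round rubber buffer (18 mm across) that meets the middle of the bottle's cap, on the same line as the bottle's axis on the rollers, 53 mm above the bench. The buffer gives about 1 mm for each 3 N and goes solid after 3.5 mm. The aluminium stop plate behind it is 36 mm wide, from 42 to 78 mm above the bench.
- bottle_b: Bystander: same kind of bottle, upright on the bench, 112 mm high; origin at its foot.
- bottle_c: Bystander: same kind of bottle, upright on the bench, 112 mm high; origin at its foot.
- label_roll: Bystander: spare roll of paper, 80 mm in diameter, 50 mm high, flat on the bench; origin under its centre.

How it is judged:
By the outcome, as a careful person would: the job done as asked, in the order asked, and still so for the second after the job is handed in, with the robot touching nothing.
It also fails if it takes over 66 s, if anything falls off the work surface, if the arm or the gripper's body presses on something with over 40 N, if the wrist force passes 120 N, or if a joint passes its speed limit or range.

ROBOT

A 6-joint arm with a two-finger parallel gripper is mounted at the origin on the work surface. World frame = base frame: x ahead of the robot, y to its left, z up, the work surface at z = 0. Lengths are in m, angles in degrees, forces in N, time in s.
With the tool pointing down it reaches from about 0.375 to 0.9 m from the base axis. Payload 3.1 kg.
Tool frame: the origin (TCP) lies on the front face of the gripper's body, between the roots of the fingers; the fingertips stand 70 mm ahead of it and the grasp point (between the pads) lies 51 mm ahead of it (bot.tip_extent is the distance from the TCP to the fingertips, in m); z points along the fingers, x is the direction in which the jaws open and shut, and the axes are right-handed (so a half turn about z gives the same grasp; the last joint's range is limited). The gripper opens to 87 mm and grips with 3 to 60 N. Pads are 19 mm wide; open, the fingers measure 117 mm over their backs; the gripper's body (75 mm by 190 mm) begins 51 mm behind the grasp point.
Start: joints at [-83.623, 30.224, 82.088, -0, 67.689, -10.227], TCP at [0.179, -0.599, 0.292] pointing down, gripper open.
Joint ranges: [-176.69, 176.69], [-43.24, 126.21], [12.49, 139.97], [-82, 262], [0, 151.66], [-163.58, 163.58]. Speed limits (degrees/s): [159.86, 159.86, 180, 180, 180, 180].

INTERFACE

Orientations are given as a 3x3 rotation matrix whose columns are the frame's x, y, z axes.
In Python, from rig import bot, viewer, ticket gives the robot as it stands. The module is installed in compiled form; this text tells all that it offers.
- The arm moves only by the tool arm_command, never from a script. Its argument "targets" is a list of rows, each an object with "rot": the turn, a rotation vector about the tool's x, y, z in degrees, a list of three; "offset": the shift along the tool's x, y, z in cm, a list of three; "gripper": the closure, from 0 (fully open) to 1 (shut). A call has 1 to 8 rows; each row is the pose to reach, as a shift and turn from the pose commanded when the call began, along the tool's axes at that moment; what a row does not reach only later rows make up. A row lasts 1/10 s, in which the tool goes at most 50 mm and 8.59 degrees, less where a joint would pass 70% of its speed; a pose out of reach is approached as far as the arm can. A call with a gripper value outside its range is refused whole. The fingers move at their own pace and stop on an object; the grip force is fixed at half the most. Time passes only in rows, so rows that repeat a pose let the fingers close. It gives the time, the measured TCP pose, the force and the opening at its end, in the units of the state.
- bot.read_state(): the state, without advancing time (a new reading comes with each control period).
- viewer.capture(name): name is "scene" or "top" or "wrist"; returns a dict with "frame" (400x640x3 uint8, red, green, blue), "fx", "fy", "cx", "cy" (pixels), "D" ([k1, k2, p1, p2, k3] as OpenCV has them; the pictures are not rectified), "view" (4x4, takes a point from world to camera coordinates). Camera axes: x right, y down, z forward; pixel columns grow to the right and rows downward; lengths in m; the calibration is good to about 2 mm. A picture is of the moment at which its call begins. There is no depth.
- ticket.hand_in(): hands the job in, once; it reports no verdict.
The state is a dict: "time_s": time; "joint_positions": joint angles; "qvel": joint speeds; "tau": joint torques, N m; "position": TCP position; "tcp_rot": TCP orientation; "force": force on the tool from outside, world axes, zero at the start; "moment": the same for the moment, N m; "opening": opening from 0.0 (shut) to 1.0 (fully open).
Only numpy, scipy, OpenCV 4.12 (cv2) and the standard library are available. Lean on these libraries where they do the work, as an engineer would, in place of code of your own. Each camera call takes 0.05 s, during which the arm holds its last target. There are 200 camera calls.

## Working session

There is one attempt and no reset: what is moved stays moved. The work goes in short steps, Python scripts to look and compute and a tool call to move; the robot and the scene stay as the last step left them, time stands still between calls to the robot, and variables do not carry over. Pictures are saved under pics/ and viewed, about 8 in all and at most 12, crops included, and the job is handed in when it is done.

Besides the shell and the picture viewer there is one more tool, called after "Call:" in YAML: its name, and indented under it one key for each argument. arm_command: Moves the arm, as the interface text tells. Its arguments: {"type":"object","properties":{"targets":{"type":"array"}},"required":["targets"]}

```bash
mkdir -p pics; cat > h.py <<'E'
import numpy as np, cv2
from rig import bot, viewer, ticket
def cap(n,save=None):
    c=viewer.capture(n)
    c['K']=np.array([[c['fx'],0,c['cx']],[0,c['fy'],c['cy']],[0,0,1.]]); c['D']=np.array(c['D'],float); c['view']=np.array(c['view'])
    if save: cv2.imwrite('pics/'+save,c['frame'][:,:,::-1])
    np.savez('cam_'+n+'.npz',**c)
    return c
def load(n): return dict(np.load('cam_'+n+'.npz'))
def ray(c,px):
    p=cv2.undistortPoints(np.array(px,float).reshape(-1,1,2),c['K'],c['D']).reshape(-1,2)
    d=np.c_[p,np.ones(len(p))]@c['view'][:3,:3]
    return -c['view'][:3,:3].T@c['view'][:3,3], d
def onz(c,px,z):
    o,d=ray(c,px); return o+d*((z-o[2])/d[:,2])[:,None]
def proj(c,P):
    return cv2.projectPoints(np.array(P,float).reshape(-1,1,3),cv2.Rodrigues(c['view'][:3,:3])[0],c['view'][:3,3],c['K'],c['D'])[0].reshape(-1,2)
E
python3 - <<'E'
from h import *
for n in('scene','top'):
    c=cap(n,n+'0.png'); print(n,(-c['view'][:3,:3].T@c['view'][:3,3]).round(3),c['fx'])
s=bot.read_state(); print(s['time_s'],s['position'],s['tcp_rot'],s['force'],s['opening'])
E
```

```text
scene [1.677 0.049 1.298] 517.3390686992782
top [0.503 0.002 1.714] 480.70745734757185
0.1 [ 0.1785658  -0.59838976  0.29136014] [[ 2.85758847e-01 -9.58301531e-01 -2.39651174e-04]
 [-9.58299536e-01 -2.85758749e-01  1.98432409e-03]
 [-1.97006324e-03 -3.37380557e-04 -9.99998003e-01]] [-0.6185016  -0.20403055 -0.52761414] 0.9978240190126972
```

View pics/top0.png

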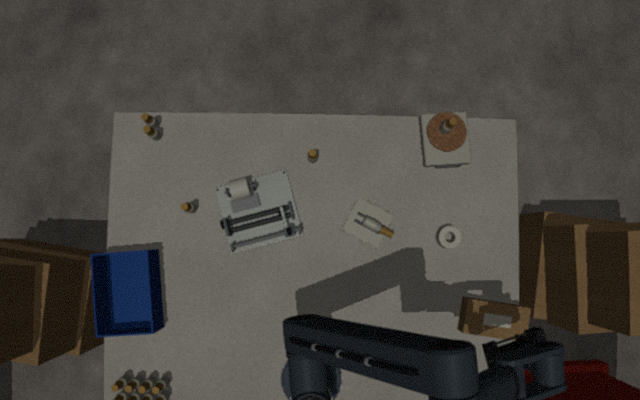

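View pics/scene0.png

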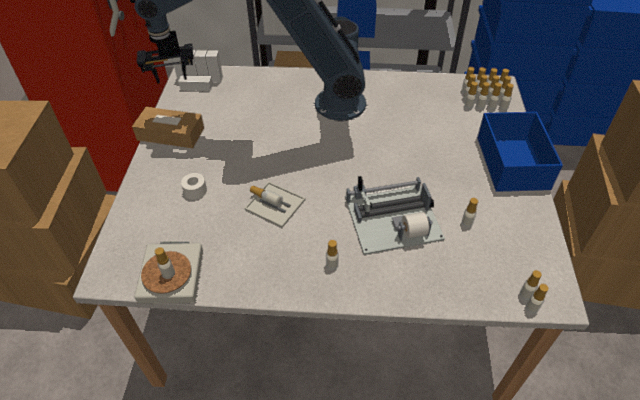

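Top view: the bottle is at about (374,223), with its cap towards (392,232). The fixture is at about (260,212), its plate on the left (224,226) and its stop on the right (293,225). In the scene view the tab is near (360,183) and the plate near (430,200). I'll zoom in on both.

```bash
python3 - <<'E'
from h import *
t=load('top')['frame'][:,:,::-1]; s=load('scene')['frame'][:,:,::-1]
r=lambda im,x,y,w,h,f: cv2.resize(im[y:y+h,x:x+w],None,fx=f,fy=f,interpolation=cv2.INTER_CUBIC)
a=r(t,205,160,100,100,4); a2=r(t,340,190,65,65,4); a2=cv2.copyMakeBorder(a2,0,140,0,0,0)
b=r(s,335,165,120,90,4);b2=r(s,240,170,70,60,4); b2=cv2.copyMakeBorder(b2,0,120,0,0,0)
T=np.hstack([a,a2]); S=np.hstack([b,b2])
w=max(T.shape[1],S.shape[1]); p=lambda i:cv2.copyMakeBorder(i,0,0,0,w-i.shape[1],0)
o=np.vstack([p(T),p(S)]); o=np.clip(o*1.5,0,255).astype(np.uint8);print(o.shape)
o=cv2.resize(o,None,fx=.78,fy=.78) if 0 else o
cv2.imwrite('pics/z1.png',np.hstack([p(T)])) 
cv2.imwrite('pics/z.png',cv2.resize(o,(int(o.shape[1]*.78),int(o.shape[0]*.78)),interpolation=cv2.INTER_AREA))
E
```

```text
(760, 760, 3)
```

View pics/z.png

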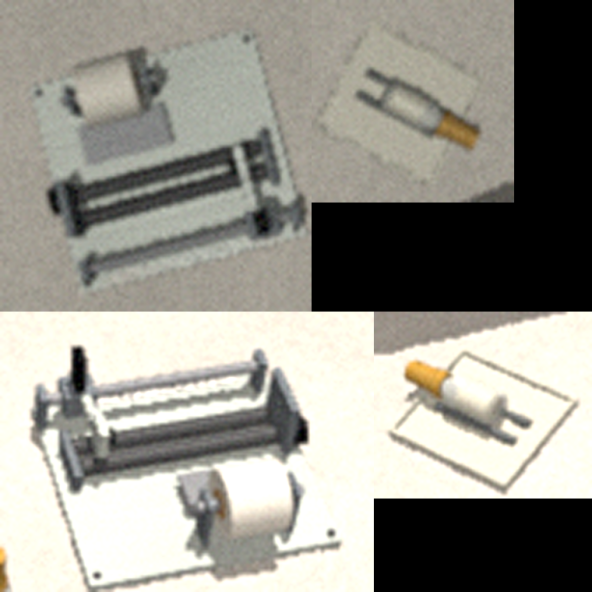

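Crop: the bottle body, with the cap end at crop (472,135), lies on bars running to the upper left. The fixture shows the plate at left (68,205), tab top at (262,220) and roller ends at about (80,200)–(270,150). I'll compute coarse poses from these.

```bash
python3 - <<'E'
from h import *
t=load('top'); s=load('scene')
f=3.12
T=lambda x,y:(205+x/f-.4,160+y/f-.4)
B=lambda x,y:(340+(x-312)/f-.4,190+y/f-.4)
def pr(n,p,z): print(n,onz(t,[p],z)[0].round(4))
pr('cap end',B(477,137),.03); pr('cap base',B(440,121),.035); pr('foot',B(386,93),.035)
for k in[(38,92),(247,38),(300,235),(88,287)]: pr('base corner',T(*k),.006)
pr('tabtop',T(262,217),.108)
pr('roller outer L',T(80,192),.038);pr('roller outer R',T(268,147),.038)
pr('roller in L',T(82,216),.038);pr('roller in R',T(252,176),.038)
for k in[(377,26),(478,82),(425,180),(320,125)]: pr('tray corner',B(*k),.012)
c=cv2.cvtColor(t['frame'],cv2.COLOR_RGB2HSV)[190:255,340:405]
m=((c[:,:,1]>110)&(c[:,:,0]<25)).astype(np.uint8); ys,xs=np.nonzero(m); print('cap px',xs.mean()+340,ys.mean()+190,len(xs)); pr('cap c',(xs.mean()+340,ys.mean()+190),.04)
w=cap('wrist','w0.png'); R=np.array(bot.read_state()['tcp_rot']); p=bot.read_state()['position']
print('wrist cam in tool', (R.T@(-w['view'][:3,:3].T@w['view'][:3,3]-p)).round(3), (R.T@w['view'][:3,:3].T).round(3), w['fx'])
E
```

```text
cap end [ 0.5199 -0.2743  0.03  ]
cap base [ 0.5371 -0.2316  0.035 ]
foot [ 0.5675 -0.1704  0.035 ]
base corner [0.6674 0.3521 0.006 ]
base corner [0.734  0.1135 0.006 ]
base corner [0.5098 0.048  0.006 ]
base corner [0.4461 0.2875 0.006 ]
tabtop [0.5278 0.0862 0.108 ]
roller outer L [0.5528 0.2943 0.038 ]
roller outer R [0.6072 0.085  0.038 ]
roller in L [0.526  0.2912 0.038 ]
roller in R [0.5744 0.1021 0.038 ]
tray corner [ 0.6447 -0.1617  0.012 ]
tray corner [ 0.5827 -0.278   0.012 ]
tray corner [ 0.4705 -0.2183  0.012 ]
tray corner [ 0.5308 -0.0982  0.012 ]
cap px 386.24050632911394 231.41772151898735 79
cap c [ 0.5267 -0.2507  0.04  ]
wrist cam in tool [ 0.    -0.073 -0.093] [[ 1.     0.001  0.   ]
 [-0.001  0.964  0.266]
 [ 0.    -0.266  0.964]] 278.5174025241248
```

```bash
cat >> h.py <<'E'
from scipy.spatial.transform import Rotation as Ro
def tool(a):
    a=np.radians(a); return np.array([[np.cos(a),np.sin(a),0],[np.sin(a),-np.cos(a),0],[0,0,-1.]])
def go(p,a,tag=''):
    s=bot.read_state(); R=np.array(s['tcp_rot']); d=R.T@(np.array(p)-s['position'])*100
    print(tag,'offset cm',d.round(2),'rot',Ro.from_matrix(R.T@tool(a)).as_rotvec(degrees=True).round(2))
E
python3 -c "
from h import *
go([.553,-.2,.26],-24.6)"
```

```text
offset cm [-27.48 -47.27   3.21] rot [ -0.06   0.08 -48.79]
```

Call:
arm_command:
  targets:
    - {"rot":[0,0,-24],"offset":[-13.7,-23.6,1.6],"gripper":0}
    - {"rot":[0,0,-24],"offset":[-13.7,-23.6,1.6],"gripper":0}
    - {"rot":[0,0,-48.8],"offset":[-27.5,-47.3,3.2],"gripper":0}
    - {"rot":[0,0,-48.8],"offset":[-27.5,-47.3,3.2],"gripper":0}
    - {"rot":[0,0,-48.8],"offset":[-27.5,-47.3,3.2],"gripper":0}
    - {"rot":[0,0,-48.8],"offset":[-27.5,-47.3,3.2],"gripper":0}
    - {"rot":[0,0,-48.8],"offset":[-27.5,-47.3,3.2],"gripper":0}
    - {"rot":[0,0,-48.8],"offset":[-27.5,-47.3,3.2],"gripper":0}

```text
time_s: 0.95
position: [0.4532, -0.3062, 0.2687]
tcp_rot: [[0.909, -0.416, -0.0], [-0.416, -0.909, 0.0], [-0.0, -0.0, -1.0]]
force: [1.2, -0.6, 0.4]
opening: 1.004
```

```bash
python3 -c "
from h import *
go([.553,-.2,.26],-24.6)"
```

```text
offset cm [  4.65 -13.82   0.87] rot [-0.    0.01 -0.01]
```

Call:
arm_command:
  targets:
    - {"rot":[0,0,0],"offset":[4.6,-13.8,0.9],"gripper":0}
    - {"rot":[0,0,0],"offset":[4.6,-13.8,0.9],"gripper":0}
    - {"rot":[0,0,0],"offset":[4.6,-13.8,0.9],"gripper":0}
    - {"rot":[0,0,0],"offset":[4.6,-13.8,0.9],"gripper":0}
    - {"rot":[0,0,0],"offset":[4.6,-13.8,0.9],"gripper":0}

```text
time_s: 1.45
position: [0.5516, -0.2005, 0.2594]
tcp_rot: [[0.911, -0.413, -0.001], [-0.413, -0.911, 0.0], [-0.001, 0.0, -1.0]]
force: [0.2, 0.3, -0.6]
opening: 1.002
```

```bash
python3 -c "
from h import *
c=cap('wrist','w1.png'); s=bot.read_state(); print(s['position'],s['time_s'])
print(proj(c,[[.553,-.2,.03],[.5199,-.2743,.03]]))"
```

```text
[ 0.55103015 -0.20147991  0.25952828] 1.5
[[322.86216662 189.81631904]
 [323.23452091 252.6800624 ]]
```

View pics/w1.png

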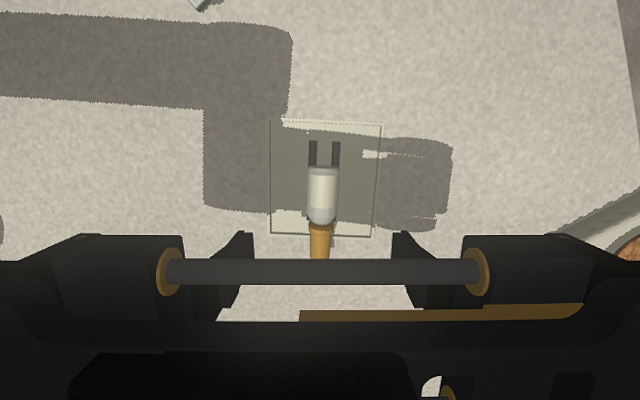

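The wrist view shows the bottle upright in the image: foot at about (322,167), shoulder at about (321,224), cap down to (319,258) behind the crossbar. I'll extract the edges.

```bash
python3 - <<'E'
from h import *
c=load('wrist'); g=cv2.GaussianBlur(c['frame'],(3,3),0).astype(float)
hsv=cv2.cvtColor(c['frame'],cv2.COLOR_RGB2HSV)
cy=[]
for r in range(172,256,4):
    d=np.abs(np.diff(g[r].sum(1)))
    L=300+np.argmax(d[300:320]); Rr=323+np.argmax(d[323:350])
    row=hsv[r]; m=np.nonzero((row[290:350,1]>120)&(row[290:350,0]<25)&(row[290:350,2]>60))[0]+290
    print(r,L,Rr,(L+Rr)/2+.5, (m.min(),m.max(),m.mean()) if len(m)>5 else '')
print(g[155:182,322].sum(1).round())
print(g[214:236,321].round())
E
```

```text
172 307 337 322.5 
176 310 334 322.5 
180 309 334 322.0 
184 309 334 322.0 
188 309 333 321.5 
192 309 333 321.5 
196 309 333 321.5 
200 309 333 321.5 
204 309 333 321.5 
208 306 334 320.5 
212 300 334 317.5 
216 308 333 321.0 
220 306 335 321.0 
224 308 336 322.5 
228 307 334 321.0 (np.int64(309), np.int64(332), np.float64(319.45))
232 309 334 322.0 (np.int64(310), np.int64(331), np.float64(320.5))
236 309 332 321.0 (np.int64(310), np.int64(330), np.float64(320.0))
240 309 333 321.5 (np.int64(310), np.int64(329), np.float64(319.5))
244 309 333 321.5 (np.int64(310), np.int64(329), np.float64(319.5))
248 309 329 319.5 (np.int64(310), np.int64(328), np.float64(319.0))
252 309 329 319.5 (np.int64(310), np.int64(328), np.float64(319.0))
[356. 356. 358. 357. 356. 358. 358. 358. 355. 342. 322. 306. 321. 390.
 468. 495. 486. 478. 476. 489. 544. 605. 631. 631. 629. 627. 627.]
[[186. 185. 171.]
 [186. 185. 171.]
 [184. 184. 170.]
 [182. 181. 168.]
 [179. 178. 165.]
 [176. 175. 162.]
 [174. 173. 160.]
 [173. 172. 160.]
 [172. 171. 159.]
 [163. 162. 149.]
 [138. 135. 121.]
 [111. 101.  82.]
 [102.  85.  58.]
 [108.  88.  55.]
 [112.  92.  57.]
 [115.  94.  58.]
 [134. 108.  64.]
 [164. 130.  73.]
 [180. 142.  77.]
 [178. 141.  77.]
 [171. 136.  75.]
 [170. 135.  75.]]
```

```bash
python3 - <<'E'
from h import *
c=load('wrist')
for z in(.03,.04,.045,.049): print(z,onz(c,[(322.6,172),(319.4,250)],z)[:,:2].round(4).tolist())
A=onz(c,[(322.6,172),(319.4,250)],.03); u=A[0]-A[1]; u/=np.linalg.norm(u); print('ang',np.degrees(np.arctan2(u[1],u[0])))
n=np.array([-u[1],u[0],0])
for mid in(0,):
    m=np.array([.553,-.2,.03])
    m=A[1]+u*((m-A[1])@u)
    for s in (-.01,0,.01):
        mm=m+u*s
        print(mm.round(4),'foot bot,axis,top',proj(c,[mm+u*.029+[0,0,z] for z in(-.019,0,.019)])[:,1].round(1),'sh',proj(c,[mm-u*.029+[0,0,z] for z in(.015,.019)])[:,1].round(1))
E
```

```text
0.03 [[0.5615, -0.1805], [0.517, -0.2689]]
0.04 [[0.5621, -0.1791], [0.519, -0.2648]]
0.045 [[0.5625, -0.1784], [0.52, -0.2627]]
0.049 [[0.5627, -0.1778], [0.5209, -0.261]]
ang 63.30448188708799
[ 0.5475 -0.2084  0.03  ] foot bot,axis,top [171.4 173.9 176.7] sh [225.1 226.3]
[ 0.5519 -0.1995  0.03  ] foot bot,axis,top [163.3 165.3 167.7] sh [217.  218.1]
[ 0.5564 -0.1905  0.03  ] foot bot,axis,top [155.1 156.7 158.5] sh [208.7 209.7]
```

```bash
python3 -c "
from h import *
go([.5484,-.2066,.087],-26.5)"
```

```text
offset cm [-1.000e-02  5.700e-01  1.725e+01] rot [0.03 0.06 1.96]
```

Call:
arm_command:
  targets:
    - {"rot":[0,0,2],"offset":[0,0.6,4],"gripper":0}
    - {"rot":[0,0,2],"offset":[0,0.6,8],"gripper":0}
    - {"rot":[0,0,2],"offset":[0,0.6,12],"gripper":0}
    - {"rot":[0,0,2],"offset":[0,0.6,15],"gripper":0}
    - {"rot":[0,0,2],"offset":[0,0.6,16.5],"gripper":0}
    - {"rot":[0,0,2],"offset":[0,0.6,17.2],"gripper":0}
    - {"rot":[0,0,2],"offset":[0,0.6,17.2],"gripper":0}

```text
time_s: 2.2
position: [0.5486, -0.2079, 0.0878]
tcp_rot: [[0.894, -0.449, -0.0], [-0.449, -0.894, 0.0], [-0.0, 0.0, -1.0]]
force: [0.6, 0.1, 0.4]
opening: 1.001
```

```bash
python3 -c "
from h import *
c=cap('wrist','w2.png'); s=bot.read_state(); print(s['position'],s['time_s'],s['force'])
go([.5484,-.2066,.087],-26.5)"
```

```text
[ 0.54919095 -0.20797533  0.08870051] 2.25 [ 0.80831844 -0.6974154   0.39932725]
 offset cm [-0.13 -0.09  0.17] rot [ 0.01 -0.09 -0.15]
```

View pics/w2.png

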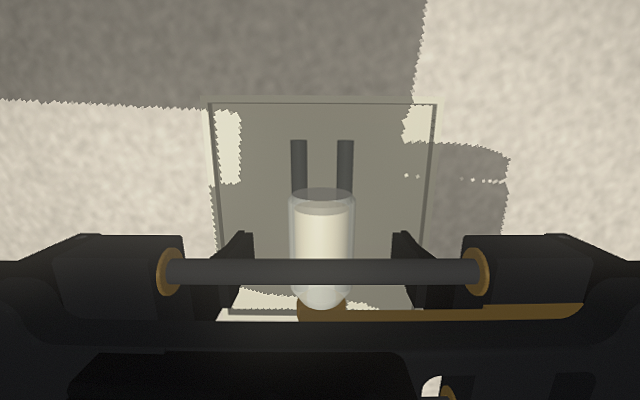

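Wrist view: the bottle is centred between the fingers at column 321. The glass foot spans rows 188–208, and the bars at columns 299 and 345 run parallel to the image's vertical. I'll check the along-axis position.

```bash
python3 - <<'E'
from h import *
c=load('wrist')
u=np.array([np.cos(np.radians(63.5)),np.sin(np.radians(63.5)),0])
m=np.array([.5484,-.2066,.03]); x=np.array([u[1],-u[0],0])
for s in(-.004,0,.004):
    f=m+u*(s+.029); print(s,proj(c,[f+[0,0,-.019],f,f+[0,0,.019],f+x*.019,f-x*.019,m+u*(s-.029)+[0,0,.019]]).round(0).tolist())
g=c['frame'].astype(int).sum(2); print(g[180:216,321]); print(g[250,275:370:1])
E
```

```text
-0.004 [[320.0, 204.0], [320.0, 212.0], [320.0, 224.0], [353.0, 212.0], [286.0, 213.0], [320.0, 321.0]]
0 [[320.0, 197.0], [320.0, 206.0], [319.0, 216.0], [353.0, 206.0], [286.0, 206.0], [320.0, 315.0]]
0.004 [[320.0, 191.0], [320.0, 199.0], [319.0, 208.0], [354.0, 199.0], [286.0, 199.0], [320.0, 309.0]]
[383 381 380 383 379 385 387 354 333 336 340 336 336 336 340 337 336 336
 334 331 341 437 473 463 462 464 463 457 502 522 515 518 516 513 507 563]
[381 382 381 382 381 379 379 381 383 384 382 382 379 383 415 470 491 496
 479 484 506 538 554 569 581 587 598 605 609 619 623 628 630 636 637 643
 644 647 648 651 653 650 650 652 650 650 650 644 643 638 634 630 626 621
 621 612 611 601 598 589 584 576 570 555 545 539 528 513 499 484 467 443
 423 412 410 414 411 379 356 368 384 382 381 380 380 378 380 378 382 379
 380 379 380 379 379]
```

Call:
arm_command:
  targets:
    - {"rot":[0,0,0],"offset":[0,-0.4,0.1],"gripper":0}
    - {"rot":[0,0,0],"offset":[0,-0.4,0.1],"gripper":0.3}
    - {"rot":[0,0,0],"offset":[0,-0.4,0.1],"gripper":0.7}
    - {"rot":[0,0,0],"offset":[0,-0.4,0.1],"gripper":0.7}
    - {"rot":[0,0,0],"offset":[0,-0.4,0.1],"gripper":0.7}
    - {"rot":[0,0,0],"offset":[0,-0.4,0.1],"gripper":0.7}
    - {"rot":[0,0,0],"offset":[0,-0.4,0.1],"gripper":0.7}

```text
time_s: 2.95
position: [0.5506, -0.2035, 0.0869]
tcp_rot: [[0.894, -0.448, -0.0], [-0.448, -0.894, 0.0], [-0.0, -0.0, -1.0]]
force: [0.4, -0.3, 0.2]
opening: 0.544
```

Call:
arm_command:
  targets:
    - {"rot":[0,0,0],"offset":[0,0,0],"gripper":0.8}
    - {"rot":[0,0,0],"offset":[0,0,0],"gripper":0.8}
    - {"rot":[0,0,0],"offset":[0,0,0],"gripper":0.8}
    - {"rot":[0,0,0],"offset":[0,0,0],"gripper":0.8}
    - {"rot":[0,0,0],"offset":[0,0,0],"gripper":0.8}

```text
time_s: 3.45
position: [0.5502, -0.2032, 0.0868]
tcp_rot: [[0.894, -0.448, -0.001], [-0.448, -0.894, 0.001], [-0.001, -0.0, -1.0]]
force: [-2.7, 0.8, 1.2]
opening: 0.427
```

Call:
arm_command:
  targets:
    - {"rot":[0,0,0],"offset":[0,0,0],"gripper":0.8}
    - {"rot":[0,0,0],"offset":[0,0,0],"gripper":0.8}
    - {"rot":[0,0,0],"offset":[0,0,-1],"gripper":0.8}
    - {"rot":[0,0,0],"offset":[0,0,-3],"gripper":0.8}
    - {"rot":[0,0,0],"offset":[0,0,-7],"gripper":0.8}
    - {"rot":[0,0,0],"offset":[0,0,-11],"gripper":0.8}
    - {"rot":[0,0,0],"offset":[0,0,-13.5],"gripper":0.8}
    - {"rot":[0,0,0],"offset":[0,0,-13.5],"gripper":0.8}

```text
time_s: 4.25
position: [0.5536, -0.205, 0.2268]
tcp_rot: [[0.894, -0.448, 0.011], [-0.448, -0.894, -0.006], [0.012, 0.001, -1.0]]
force: [1.3, -0.6, -0.9]
opening: 0.434
```

```bash
python3 -c "
from h import *
c=cap('wrist','w3.png'); s=bot.read_state(); print(s['position'],s['time_s'],s['force'],s['opening'])
go([.57,.03,.24],5)"
```

```text
[ 0.55222215 -0.20424905  0.22438413] 4.3 [ 0.26064453  0.23320603 -2.22944305] 0.42955711232434574
 offset cm [ -8.88 -21.74  -1.63] rot [  0.13  -0.39 -31.59]
```

View pics/w3.png

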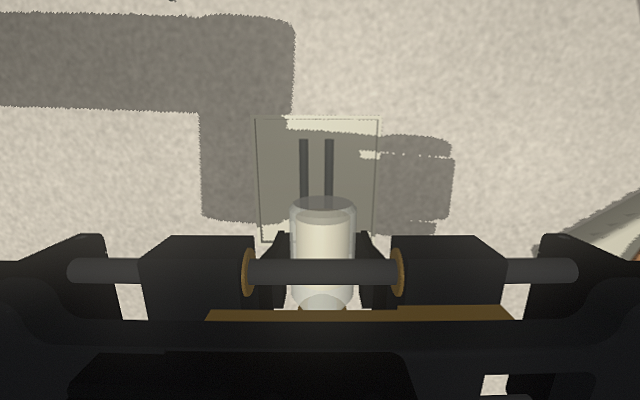

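The bottle is held and lifted, its foot ellipse at rows 196–225 and column 322. I'll carry it over the fixture, aligned with it.

```bash
python3 -c "
from h import *
go([.568,.185,.27],15)"
```

```text
offset cm [-15.98 -35.51  -4.69] rot [  0.17  -0.38 -41.59]
```

Call:
arm_command:
  targets:
    - {"rot":[0,0,0],"offset":[-1,-2,-2],"gripper":0.8}
    - {"rot":[0,0,-8],"offset":[-3,-6,-4],"gripper":0.8}
    - {"rot":[0,0,-16],"offset":[-5,-10,-4.5],"gripper":0.8}
    - {"rot":[0,0,-24],"offset":[-7,-14.5,-4.5],"gripper":0.8}
    - {"rot":[0,0,-32],"offset":[-9,-19,-4.5],"gripper":0.8}
    - {"rot":[0,0,-38],"offset":[-11,-23.5,-4.5],"gripper":0.8}
    - {"rot":[0,0,-41.6],"offset":[-13,-28,-4.5],"gripper":0.8}
    - {"rot":[0,0,-41.6],"offset":[-14.5,-32,-4.5],"gripper":0.8}

```text
time_s: 5.1
position: [0.563, 0.15, 0.2649]
tcp_rot: [[0.965, 0.261, -0.003], [0.261, -0.965, 0.0], [-0.003, -0.001, -1.0]]
force: [0.9, -0.5, -1.7]
opening: 0.428
```

```bash
python3 -c "
from h import *
go([.568,.185,.27],15)"
```

```text
offset cm [ 1.39 -3.25 -0.51] rot [-0.06  0.18  0.11]
```

Call:
arm_command:
  targets:
    - {"rot":[0,0,0],"offset":[0,0,0],"gripper":0.8}
    - {"rot":[0,0,0],"offset":[0,0,0],"gripper":0.8}
    - {"rot":[0,0,0],"offset":[0,0,0],"gripper":0.8}

```text
time_s: 5.4
position: [0.5638, 0.1467, 0.2657]
tcp_rot: [[0.966, 0.258, -0.002], [0.258, -0.966, -0.001], [-0.002, 0.0, -1.0]]
force: [0.5, -0.1, -0.7]
opening: 0.431
```

```bash
python3 -c "
from h import *
c=cap('wrist','w4.png'); s=bot.read_state(); print(s['position'],s['time_s'],s['force'],s['opening'])
go([.568,.185,.27],15)"
```

```text
[0.56402023 0.14628827 0.26598139] 5.45 [-0.24000415 -0.30984049 -1.3338377 ] 0.42557695950604113
 offset cm [ 1.38 -3.64 -0.4 ] rot [ 0.    0.1  -0.08]
```

View pics/w4.png

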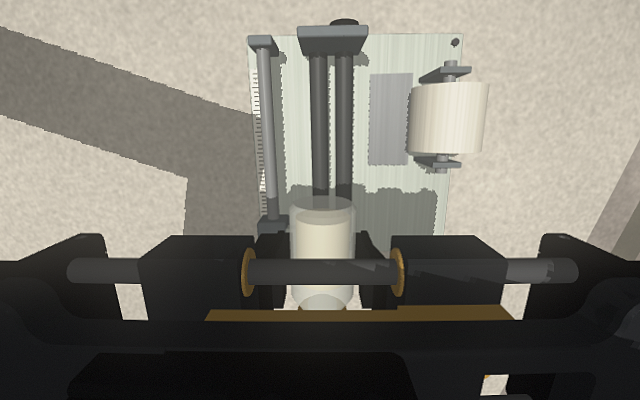

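Wrist view: the end plate is at columns 297–368, rows 26–55. The rollers are near columns 319 and 343 and the guide bar near column 264. I'll measure the plate edges and rollers numerically.

```bash
python3 - <<'E'
from h import *
c=load('wrist'); g=c['frame'].astype(int).sum(2)
for x in(304,315,330,345,358): print(x,g[14:64,x])
for r in(60,80,110,140,170,185): print(r,g[r,300:362])
print('plate row 45',g[45,290:376]); print('plate row 30',g[30,290:376])
E
```

```text
304 [590 600 610 614 607 591 583 584 578 579 584 529 383 407 413 413 415 413
 413 410 421 386 336 261 226 226 226 227 225 227 228 224 227 224 228 224
 227 225 225 221 200 241 490 668 640 647 645 641 641 642]
315 [597 604 610 606 597 592 591 595 584 580 576 460 376 410 413 416 412 415
 412 415 414 378 325 243 221 226 223 224 227 227 226 228 226 225 224 225
 225 222 212 214 214 214 218 274 312 307 303 301 303 297]
330 [587 588 581 577 568 573 588 607 470 238 134 273 407 419 413 414 414 414
 414 420 406 363 303 234 221 226 221 225 224 224 227 222 221 219 224 222
 220 222 220 220 207 262 389 392 388 385 383 386 386 385]
345 [608 609 609 630 420 152 184 196 193 189 218 365 404 409 405 408 409 407
 410 417 397 351 284 226 224 227 226 224 227 221 225 224 223 223 225 224
 225 228 226 222 223 222 216 260 320 317 316 318 314 320]
358 [577 581 587 586 589 588 604 579 363 287 189 401 409 408 409 406 406 407
 408 415 390 339 269 226 223 231 230 228 227 230 229 225 229 225 227 224
 224 221 210 217 278 369 379 378 376 376 375 376 375 371]
60 [628 624 649 644 645 651 635 500 465 219 235 261 266 273 
[... 1505 characters left out ...]
 632 629 637 631 629 655 639 170 213 225 226 224 224 229 225
 226 225 227 225 226 226 224 228 225 225 221 224 223 226 225 222 223 224
 226 228 221 223 222 221 220 222 221 222 223 224 222 222 224 223 223 224
 221 224 224 224 226 226 227 222 229 224 229 225 230 227 225 228 228 209
 206 581 649 627 627 633 635 628 640 637 631 634 632 631]
plate row 30 [581 583 590 594 588 605 504 343 402 420 418 416 414 415 415 411 415 413
 410 414 415 414 415 414 417 412 412 410 411 411 409 415 415 419 419 417
 417 420 415 417 414 412 415 413 411 413 410 412 413 413 408 408 406 410
 407 409 407 405 406 410 406 408 410 408 408 412 407 407 406 404 410 408
 408 409 412 416 416 335 424 606 589 577 574 571 571 574]
```

```bash
python3 - <<'E'
from h import *
c=load('wrist'); s=bot.read_state(); R=np.array(s['tcp_rot']); p=np.array(s['position'])
M=onz(c,[(331.2,60.5),(331.75,110.5),(332.2,170.5)],.029); d=M[0]-M[2]; print(M.round(4),np.degrees(np.arctan2(d[1],d[0])))
E=onz(c,[(304.5,36.4),(315.5,36),(330.5,35.5),(345.5,35.1),(358.5,34.8)],.082); e=E[-1]-E[0]; print(E.round(4),'ang+90',np.degrees(np.arctan2(e[1],e[0]))+90)
u=d/np.linalg.norm(d); F=M[0]+u*((E[2]-M[0])@u); F[2]=.053; print('plate face',F.round(4)); 
print('plate centre', onz(c,[(297,34),(369,33)],.082).mean(0))
print('roller sep check',onz(c,[(318,110.5),(344.3,110.5)],.038))
# bottle in tool frame
for ty in(-.004,-.002,0,.002,.004):
  for tz in(.057,):
    f=np.array([0,ty-.029,tz]); q=[f+[0,0,.019],f,f+[0,0,-.019],f+[.019,0,0],f-[.019,0,0]]
    print(ty,proj(c,[p+R@v for v in q]).round(1).tolist())
g=c['frame'].astype(int).sum(2); print(g[188:232,322])
for r in(204,212,220,240):print(r,g[r,284:362])
E
```

```text
[[0.5363 0.2871 0.029 ]
 [0.5507 0.2372 0.029 ]
 [0.5694 0.1717 0.029 ]] 106.03568169639735
[[0.5094 0.2889 0.082 ]
 [0.5189 0.2917 0.082 ]
 [0.5317 0.2956 0.082 ]
 [0.5446 0.2994 0.082 ]
 [0.5557 0.3026 0.082 ]] ang+90 106.57579562101978
plate face [0.5337 0.2961 0.053 ]
plate centre [0.53340285 0.29777159 0.082     ]
roller sep check [[0.53598606 0.23274461 0.038     ]
 [0.56387541 0.24023745 0.038     ]]
-0.004 [[321.6, 193.6], [321.5, 201.4], [321.3, 211.3], [355.5, 201.5], [287.4, 201.3]]
-0.002 [[321.6, 196.7], [321.5, 204.9], [321.3, 215.2], [355.4, 204.9], [287.5, 204.8]]
0 [[321.6, 199.8], [321.5, 208.3], [321.3, 219.1], [355.3, 208.3], [287.6, 208.2]]
0.002 [[321.6, 202.8], [321.5, 211.7], [321.3, 222.9], [355.2, 211.7], [287.7, 211.6]]
0.004 [[321.6, 205.9], [321.4, 215.1], [321.3, 226.7], [355.1, 215.1], [287.9, 215.0]]
[274 224 190 200 203 198 187 262 318 326 324 322 319 322 325 321 323 325
 320 319 348 350 367 462 493 488 490 485 482 482 504 516 513 514 515 510
 498 577 641 644 637 637 635 637]
204 [368 369 364 367 365 370 367 371 395 397 369 353 356 360 360 357 359 359
[... 511 characters left out ...]
16 407 404 421 442 411 419 397
 366 354 363 364 373 375]
220 [219 211 214 197 210 333 451 455 472 491 495 497 505 512 492 482 469 477
 480 485 489 490 493 498 500 502 503 507 505 509 510 511 512 511 511 511
 512 511 513 515 508 509 507 508 502 504 500 498 499 496 491 492 490 481
 483 478 476 470 471 463 458 452 449 454 456 437 408 422 447 426 405 376
 352 366 360 364 370 372]
240 [130 128 138 125 115 216 377 392 418 476 493 496 493 519 538 548 561 565
 574 586 592 599 603 607 613 618 622 620 627 630 630 632 634 637 636 637
 637 638 637 634 633 628 626 624 618 617 617 609 604 602 595 590 580 576
 572 560 551 540 535 523 509 498 483 465 444 437 433 400 381 344 325 263
 119 138 139 134 138 142]
```

```bash
python3 -c "
from h import *
go([.5436,.2615,.18],16.1)"
```

```text
offset cm [  1.01 -11.66   8.6 ] rot [ 0.    0.1  -1.18]
```

Call:
arm_command:
  targets:
    - {"rot":[0,0,-0.6],"offset":[0.5,-4,1],"gripper":0.8}
    - {"rot":[0,0,-1.2],"offset":[1,-8,4],"gripper":0.8}
    - {"rot":[0,0,-1.2],"offset":[1,-11,7],"gripper":0.8}
    - {"rot":[0,0,-1.2],"offset":[1,-11.7,8.6],"gripper":0.8}
    - {"rot":[0,0,-1.2],"offset":[1,-11.7,8.6],"gripper":0.8}
    - {"rot":[0,0,-1.2],"offset":[1,-11.7,8.6],"gripper":0.8}
    - {"rot":[0,0,-1.2],"offset":[1,-11.7,8.6],"gripper":0.8}

```text
time_s: 6.15
position: [0.5451, 0.2619, 0.1821]
tcp_rot: [[0.961, 0.277, 0.003], [0.277, -0.961, 0.0], [0.003, 0.0, -1.0]]
force: [0.6, 0.1, -0.8]
opening: 0.429
```

```bash
python3 -c "
from h import *
c=cap('wrist','w5.png'); s=bot.read_state(); print(s['position'],s['time_s'],s['force'],s['opening'])
go([.5436,.2615,.18],16.1)"
```

```text
[0.54505789 0.26200743 0.18231345] 6.2 [ 0.28923295  0.29132059 -1.66531586] 0.42725090016960704
 offset cm [-0.15  0.01  0.23] rot [ 0.01 -0.16 -0.02]
```

View pics/w5.png

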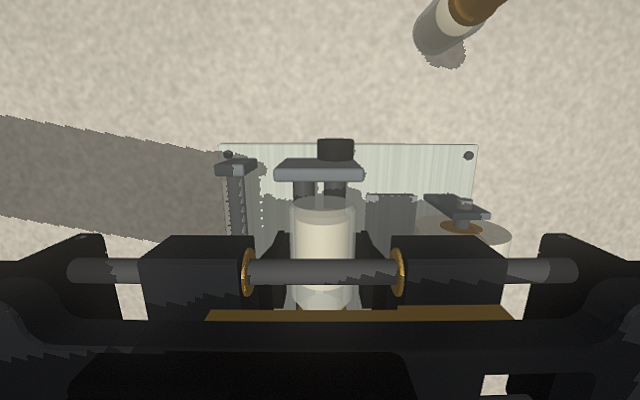

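Wrist view near the plate: the plate is at columns 274–364, rows 158–181, and the bottle foot at columns 290–355, rows 195–225. I'll check the predicted rows against these.

```bash
python3 - <<'E'
from h import *
c=load('wrist'); g=c['frame'].astype(int).sum(2)
u=np.array([np.cos(np.radians(106.1)),np.sin(np.radians(106.1)),0]); x=np.array([u[1],-u[0],0])
F=np.array([.5336,.2961,.082])
print('in top L,R',proj(c,[F-.032*x,F+.032*x]).round(1).tolist(),'8mm out',proj(c,[F+.008*u]).round(1).tolist(),'bottom',proj(c,[F-[0,0,.07]]).round(1).tolist())
for k in(284,300,310,345):print(k,g[148:200,k])
print(g[164,264:374]);print(g[176,264:374])
E
```

```text
in top L,R [[273.4, 180.7], [364.2, 180.7]] 8mm out [[318.8, 169.4]] bottom [[319.5, 166.9]]
284 [594 593 596 593 591 592 590 593 592 601 590 462 275 213 234 247 240 243
 239 216 302 362 386 400 396 389 386 385 380 375 377 371 323 337 535 592
 582 580 580 580 581 576 578 578 575 582 580 578 583 594 566 410]
300 [600 598 600 595 595 597 597 600 623 511 304 223 238 241 240 240 242 244
 240 229 303 364 390 399 396 395 387 382 385 380 377 379 344 280 266 275
 275 275 274 269 271 270 267 271 267 268 270 278 213 196 288 317]
310 [584 582 586 586 587 588 584 588 611 507 301 220 240 238 241 241 242 243
 234 228 306 365 390 404 397 398 396 390 386 387 382 380 350 273 228 232
 231 232 231 232 232 229 233 230 231 230 226 241 293 310 307 306]
345 [180 178 176 182 175 177 179 177 177 175 173 171 164 220 253 242 240 243
 240 228 294 356 379 396 395 393 389 388 387 386 380 383 355 271 203 213
 229 231 229 224 219 221 222 218 205 235 249 249 246 240 296 324]
[632 607 597 595 581 584 598 603 607 603 591 585 598 597 467 273 209 229
 238 242 240 243 244 242 242 241 246 245 243 246 242 245 240 241 240 240
 242 242 241 237 243 241 240 240 242 241 242 244 243 240 242 240 246 241
 243 239 241 244 238 242 241 242 237 235 242 240 240 240 241 239 242 239
 240 241 244 244 236 243 240 240 245 240 244 244 246 243 245 243 243 243
 240 242 230 225 329 457 527 602 595 596 594 592 594 601 600 593 595 594
 596 593]
[582 513 596 594 585 578 590 606 586 419 346 368 385 385 382 381 380 382
 379 382 380 379 379 378 381 380 383 386 381 384 385 384 383 384 387 380
 385 384 381 382 384 384 381 389 387 388 386 385 389 388 386 382 388 387
 387 384 385 387 386 387 385 387 385 386 387 382 386 384 382 382 382 383
 389 383 386 380 381 383 386 383 388 387 384 385 386 385 382 386 385 385
 388 392 386 387 389 391 396 387 355 300 271 463 622 604 593 596 596 592
 596 597]
```

Call:
arm_command:
  targets:
    - {"rot":[0,0,0],"offset":[-0.2,0,2],"gripper":0.8}
    - {"rot":[0,0,0],"offset":[-0.2,0,4.5],"gripper":0.8}
    - {"rot":[0,0,0],"offset":[-0.2,0,6],"gripper":0.8}
    - {"rot":[0,0,0],"offset":[-0.2,0,6.5],"gripper":0.8}
    - {"rot":[0,0,0],"offset":[-0.2,0,6.7],"gripper":0.8}
    - {"rot":[0,0,0],"offset":[-0.2,0,6.7],"gripper":0.8}
    - {"rot":[0,0,0],"offset":[-0.2,0,6.7],"gripper":0.8}

```text
time_s: 6.9
position: [0.5424, 0.2628, 0.1148]
tcp_rot: [[0.96, 0.279, 0.002], [0.279, -0.96, 0.001], [0.002, -0.0, -1.0]]
force: [0.1, 0.4, -1.2]
opening: 0.435
```

```bash
python3 -c "
from h import *
s=bot.read_state(); print(s['force'],s['position'])
go([.5436,.2615,.11],16.1)"
```

```text
[ 0.1138122   0.36219799 -1.15980544] [0.54240968 0.26277621 0.11483655]
 offset cm [0.08 0.16 0.48] rot [-0.   -0.11  0.1 ]
```

Call:
arm_command:
  targets:
    - {"rot":[0,0,0],"offset":[0.05,0.1,0.1],"gripper":0.8}
    - {"rot":[0,0,0],"offset":[0.05,0.1,0.2],"gripper":0.8}
    - {"rot":[0,0,0],"offset":[0.05,0.1,0.3],"gripper":0.8}
    - {"rot":[0,0,0],"offset":[0.05,0.1,0.3],"gripper":0.8}

```text
time_s: 7.3
position: [0.5425, 0.2618, 0.1109]
tcp_rot: [[0.96, 0.279, -0.0], [0.279, -0.96, 0.0], [-0.0, -0.0, -1.0]]
force: [-0.1, -0.8, -1.0]
opening: 0.427
```

Call:
arm_command:
  targets:
    - {"rot":[0,0,0],"offset":[0,0,0.05],"gripper":0.8}
    - {"rot":[0,0,0],"offset":[0,0,0.1],"gripper":0.8}
    - {"rot":[0,0,0],"offset":[0,0,0.1],"gripper":0.8}
    - {"rot":[0,0,0],"offset":[0,0,0.1],"gripper":0.8}

```text
time_s: 7.7
position: [0.5425, 0.2618, 0.1106]
tcp_rot: [[0.96, 0.279, 0.0], [0.279, -0.96, 0.0], [0.0, 0.0, -1.0]]
force: [-2.3, -0.7, 4.9]
opening: 0.428
```

Call:
arm_command:
  targets:
    - {"rot":[0,0,0],"offset":[0,0,0],"gripper":0.5}
    - {"rot":[0,0,0],"offset":[0,0,0],"gripper":0.4}
    - {"rot":[0,0,0],"offset":[0,0,0],"gripper":0.3}
    - {"rot":[0,0,0],"offset":[0,0,0],"gripper":0.3}
    - {"rot":[0,0,0],"offset":[0,0,0],"gripper":0.3}

```text
time_s: 8.2
position: [0.5425, 0.2618, 0.1097]
tcp_rot: [[0.96, 0.279, -0.0], [0.279, -0.96, -0.0], [-0.0, -0.0, -1.0]]
force: [0.1, -0.1, 0.5]
opening: 0.686
```

Call:
arm_command:
  targets:
    - {"rot":[0,0,0],"offset":[0,0,-1],"gripper":0.3}
    - {"rot":[0,0,0],"offset":[0,0,-3],"gripper":0.3}
    - {"rot":[0,0,0],"offset":[0,0,-7],"gripper":0.3}
    - {"rot":[0,0,0],"offset":[0,0,-11],"gripper":0.3}
    - {"rot":[0,0,0],"offset":[0,0,-14],"gripper":0.3}
    - {"rot":[0,0,0],"offset":[0,0,-14],"gripper":0.3}

```text
time_s: 8.8
position: [0.545, 0.2626, 0.2557]
tcp_rot: [[0.96, 0.279, 0.011], [0.279, -0.96, 0.003], [0.011, 0.0, -1.0]]
force: [0.0, -0.2, 0.6]
opening: 0.697
```

```bash
python3 - <<'E'
from h import *
s=bot.read_state(); print(s['position'],s['time_s'],s['opening'])
u=np.array([np.cos(np.radians(106.1)),np.sin(np.radians(106.1)),0]); x=np.array([u[1],-u[0],0])
F=np.array([.5336,.2961,0]); tab=F-u*.21-x*.07; print('tab at open',tab)
go([*(tab-u*.0)[:2],.25],16.1)
E
```

```text
[0.54503457 0.26264222 0.255727  ] 8.8 0.6970587576594788
tab at open [0.52458154 0.07492435 0.        ]
 offset cm [-7.21 17.45  0.49] rot [ 0.01 -0.66  0.11]
```

Call:
arm_command:
  targets:
    - {"rot":[0,0,0],"offset":[-1,4.5,0],"gripper":0.5}
    - {"rot":[0,0,0],"offset":[-2,9,0],"gripper":0.8}
    - {"rot":[0,0,0],"offset":[-4,13.5,0],"gripper":1}
    - {"rot":[0,0,0],"offset":[-5,18,0],"gripper":1}
    - {"rot":[0,0,0],"offset":[-5,22.5,0],"gripper":1}
    - {"rot":[0,0,0],"offset":[-5,22.5,0],"gripper":1}
    - {"rot":[0,0,0],"offset":[-5,22.5,0],"gripper":1}
    - {"rot":[0,0,0],"offset":[-5,22.5,0],"gripper":1}

```text
time_s: 9.6
position: [0.5565, 0.0326, 0.2494]
tcp_rot: [[0.96, 0.28, -0.002], [0.28, -0.96, 0.001], [-0.002, -0.001, -1.0]]
force: [0.0, 0.2, -0.1]
opening: 0.058
```

```bash
python3 - <<'E'
from h import *
c=cap('wrist','w6.png'); s=bot.read_state(); print(s['position'],s['time_s'],s['opening'])
E
```

```text
[0.55649279 0.03304592 0.24949772] 9.65 0.03911726007733368
```

View pics/w6.png

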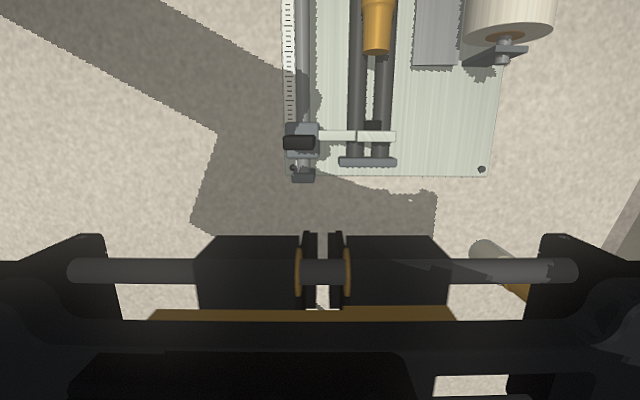

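The bottle lies on the rollers with its cap end at about (377,54). The tab top is at (283–316, 136–148), the stop plate at (357,136) and the buffer at (373,126). I'll compute positions along the axis.

```bash
python3 - <<'E'
from h import *
c=load('wrist'); g=c['frame'].astype(int).sum(2); s=bot.read_state()
u=np.array([np.cos(np.radians(106.1)),np.sin(np.radians(106.1)),0]); x=np.array([u[1],-u[0],0])
F=np.array([.5336,.2961,0]); fx=lambda P:[(round(float((p-F)@x)*1000,1),round(float((p-F)@u)*1000,1)) for p in P]
print('tab top corners', fx(onz(c,[(283.5,136.5),(316,136.5),(283.5,148.5),(316,148.5)],.108)))
print('stop plate top', fx(onz(c,[(357,131.5),(357,142)],.078)),'buffer',fx(onz(c,[(373,121)],.062)))
print('cap end', fx(onz(c,[(377,55.5)],.053)),fx(onz(c,[(377,55.5)],.041)),fx(onz(c,[(377,52)],.0655)))
for k in(292,300,308):print(k,g[128:156,k])
print(g[142,276:324]);print('cap',g[40:64,377]);print('plate',g[124:148,345]);print('buf',g[112:136,373])
E
```

```text
tab top corners [(-82.8, -194.2), (-56.1, -194.2), (-83.1, -204.0), (-56.1, -203.9)]
stop plate top [(-18.9, -190.5), (-18.6, -200.0)] buffer [(-1.8, -180.7)]
cap end [(0.8, -120.4)] [(2.9, -117.6)] [(-1.6, -120.3)]
292 [253 252 249 252 250 259 202 119 142 171 182 182 175 177 171 165 166 163
 161 154 142 116 336 416 400 395 392 397]
300 [403 404 402 404 410 417 311 110 141 170 185 185 181 174 181 170 170 166
 163 163 150 130 211 259 236 353 409 401]
308 [407 406 409 406 410 428 327 113 144 174 189 191 186 178 177 178 174 172
 171 167 154 135 207 250 237 351 407 401]
[349 351 354 356 358 370 338 111 149 169 169 170 169 172 171 170 171 171
 168 173 176 175 176 178 181 176 180 177 177 175 178 177 177 178 181 179
 162 145 135 196 268 253 226 240 337 368 363 364]
cap [477 474 474 472 471 468 472 491 390 214 218 226 221 228 227 208 184 189
 189 190 188 190 202 236]
plate [631 632 629 631 630 599 563 613 634 619 616 611 612 605 604 616 479 301
 332 335 350 355 492 569]
buf [232 210 205 183 187 196 192 195 181 177 189 192 191 190 192 189 180 155
 299 545 643 614 615 614]
```

```bash
cat >> h.py <<'E'
u=np.array([np.cos(np.radians(106.1)),np.sin(np.radians(106.1)),0]); x=np.array([u[1],-u[0],0])
F=np.array([.5336,.2961,0])
def ftcp():
    s=bot.read_state(); p=np.array(s['position']); f=np.array(s['force'])
    print('t',round(s['time_s'],2),'fix x,y mm',((p-F)@x*1000).round(1),((p-F)@u*1000).round(1),'z',p[2].round(4),'Fx,Fy,Fz',(f@x).round(1),(f@u).round(1),f[2].round(1))
E
python3 -c "
from h import *
ftcp(); p=F-.07*x-.225*u; p[2]=.148; go(p,16.1)"
```

```text
t 9.65 fix x,y mm -51.0 -259.1 z 0.2495 Fx,Fy,Fz 0.7 -0.2 -0.2
 offset cm [-1.88 -3.4  10.16] rot [-0.06  0.07  0.19]
```

Call:
arm_command:
  targets:
    - {"rot":[0,0,0.2],"offset":[-1,0,3],"gripper":1}
    - {"rot":[0,0,0.2],"offset":[-1.9,0,6],"gripper":1}
    - {"rot":[0,0,0.2],"offset":[-1.9,0,9],"gripper":1}
    - {"rot":[0,0,0.2],"offset":[-1.9,-1,10.1],"gripper":1}
    - {"rot":[0,0,0.2],"offset":[-1.9,-2.6,10.1],"gripper":1}
    - {"rot":[0,0,0.2],"offset":[-1.9,-2.6,10.1],"gripper":1}
    - {"rot":[0,0,0.2],"offset":[-1.9,-2.6,10.1],"gripper":1}

```text
time_s: 10.35
position: [0.5325, 0.0527, 0.1503]
tcp_rot: [[0.961, 0.278, 0.003], [0.278, -0.961, -0.0], [0.003, 0.001, -1.0]]
force: [-0.2, -0.3, 0.2]
opening: 0.002
```

```bash
python3 -c "
from h import *
ftcp(); print(bot.read_state()['opening'])"
```

```text
t 10.35 fix x,y mm -68.6 -233.5 z 0.1503 Fx,Fy,Fz -0.3 -0.2 0.2
0.002474825943405761
```

Call:
arm_command:
  targets:
    - {"rot":[0,0,0],"offset":[0,-1.2,0],"gripper":1}
    - {"rot":[0,0,0],"offset":[0,-1.6,0],"gripper":1}
    - {"rot":[0,0,0],"offset":[0,-2,0],"gripper":1}
    - {"rot":[0,0,0],"offset":[0,-2.5,0],"gripper":1}
    - {"rot":[0,0,0],"offset":[0,-3.0,0],"gripper":1}
    - {"rot":[0,0,0],"offset":[0,-3.5,0],"gripper":1}
    - {"rot":[0,0,0],"offset":[0,-4,0],"gripper":1}
    - {"rot":[0,0,0],"offset":[0,-4,0],"gripper":1}

```text
time_s: 11.15
position: [0.5213, 0.0889, 0.1496]
tcp_rot: [[0.961, 0.277, 0.002], [0.277, -0.961, -0.002], [0.001, 0.003, -1.0]]
force: [-0.2, -5.1, 3.8]
opening: 0.012
```

```bash
python3 -c "
from h import *
ftcp()"
```

```text
t 11.15 fix x,y mm -69.3 -195.7 z 0.1496 Fx,Fy,Fz -1.6 -4.9 3.8
```

Call:
arm_command:
  targets:
    - {"rot":[0,0,0],"offset":[0,-0.5,0],"gripper":1}
    - {"rot":[0,0,0],"offset":[0,-1,0],"gripper":1}
    - {"rot":[0,0,0],"offset":[0,-1.5,0],"gripper":1}
    - {"rot":[0,0,0],"offset":[0,-2,0],"gripper":1}
    - {"rot":[0,0,0],"offset":[0,-2.5,0],"gripper":1}
    - {"rot":[0,0,0],"offset":[0,-2.8,0],"gripper":1}
    - {"rot":[0,0,0],"offset":[0,-2.9,0],"gripper":1}
    - {"rot":[0,0,0],"offset":[0,-3.0,0],"gripper":1}

```text
time_s: 11.95
position: [0.5132, 0.1172, 0.1496]
tcp_rot: [[0.961, 0.277, 0.002], [0.277, -0.961, -0.003], [0.001, 0.003, -1.0]]
force: [0.1, -7.0, 4.3]
opening: 0.007
```

```bash
python3 -c "
from h import *
ftcp()
c=cap('wrist','w7.png')"
```

```text
t 11.95 fix x,y mm -69.2 -166.2 z 0.1496 Fx,Fy,Fz -1.8 -6.7 4.3
```

View pics/w7.png

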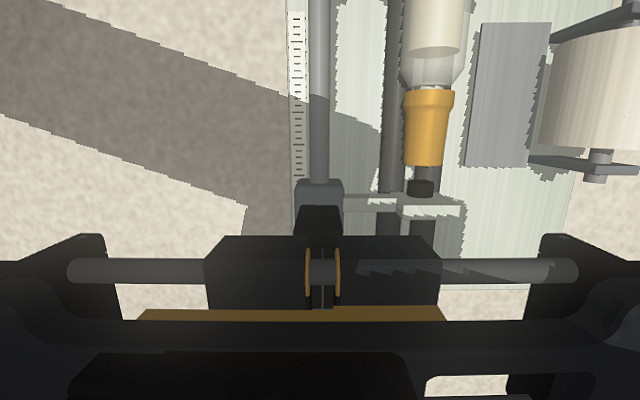

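Now clear to see: cap end at about (424,165), buffer face at about (421,180). I'll compute the gap.

```bash
python3 - <<'E'
from h import *
c=load('wrist'); g=c['frame'].astype(int)
print(g[158:200,421].tolist())
for nm,px,z in(('cap',(424,164.5),.0655),('buf',(421,180.5),.062),('buf',(421,180.5),.053)):
    P=onz(c,[px],z)[0]; print(nm,z,((P-F)@u*1000).round(1),((P-F)@x*1000).round(1))
E
```

```text
[[212, 167, 88], [214, 167, 89], [214, 168, 89], [215, 169, 89], [215, 170, 89], [215, 170, 90], [221, 173, 90], [188, 149, 81], [105, 93, 72], [80, 82, 81], [87, 87, 83], [90, 88, 82], [90, 87, 82], [89, 87, 83], [88, 88, 81], [89, 87, 83], [90, 89, 84], [90, 89, 85], [90, 89, 85], [90, 89, 85], [93, 92, 87], [79, 78, 73], [56, 54, 48], [55, 52, 47], [55, 53, 47], [57, 56, 49], [61, 59, 53], [62, 61, 55], [62, 61, 55], [61, 62, 56], [62, 61, 56], [62, 62, 55], [62, 62, 56], [63, 63, 58], [62, 61, 56], [60, 61, 55], [59, 59, 55], [60, 60, 54], [59, 58, 54], [52, 52, 46], [105, 107, 98], [124, 127, 117]]
cap 0.0655 -116.9 -3.5
buf 0.062 -127.9 -3.2
buf 0.053 -129.6 0.1
```

Call:
arm_command:
  targets:
    - {"rot":[0,0,0],"offset":[0,-0.3,0],"gripper":1}
    - {"rot":[0,0,0],"offset":[0,-0.6,0],"gripper":1}
    - {"rot":[0,0,0],"offset":[0,-0.8,0],"gripper":1}
    - {"rot":[0,0,0],"offset":[0,-1,0],"gripper":1}
    - {"rot":[0,0,0],"offset":[0,-1.1,0],"gripper":1}
    - {"rot":[0,0,0],"offset":[0,-1.2,0],"gripper":1}

```text
time_s: 12.6
position: [0.51, 0.1287, 0.1497]
tcp_rot: [[0.961, 0.277, 0.002], [0.277, -0.961, -0.003], [0.001, 0.003, -1.0]]
force: [0.3, -7.3, 3.4]
opening: 0.006
```

```bash
python3 -c "
from h import *
ftcp()
c=cap('wrist','w8.png');g=c['frame'].astype(int)
print(g[150:215,421].sum(1))"
```

```text
t 12.6 fix x,y mm -69.1 -154.3 z 0.1497 Fx,Fy,Fz -1.7 -7.1 3.4
[457 456 458 460 456 456 459 460 459 460 463 458 463 461 461 459 462 463
 463 465 459 462 462 462 461 461 462 458 462 458 464 459 464 472 341 162
 169 177 180 178 180 179 176 181 181 175 172 151 311 368 361 355 351 341
 337 551 643 626 619 610 609 612 611 631 658]
```

Call:
arm_command:
  targets:
    - {"rot":[0,0,0],"offset":[0,-0.05,0],"gripper":1}
    - {"rot":[0,0,0],"offset":[0,-0.1,0],"gripper":1}
    - {"rot":[0,0,0],"offset":[0,-0.15,0],"gripper":1}
    - {"rot":[0,0,0],"offset":[0,-0.2,0],"gripper":1}

```text
time_s: 13.05
position: [0.5095, 0.1304, 0.1497]
tcp_rot: [[0.961, 0.277, 0.002], [0.277, -0.961, -0.003], [0.001, 0.004, -1.0]]
force: [0.6, -8.6, 2.4]
opening: -0.001
```

```bash
python3 -c "
from h import *
ftcp()
c=cap('wrist','w9.png');g=c['frame'].astype(int).sum(2)
print(g[180:200,421]); print(g[88:130,424])"
```

```text
t 13.05 fix x,y mm -69.1 -152.5 z 0.1497 Fx,Fy,Fz -1.8 -8.4 2.4
[457 461 462 477 415 253 159 176 178 181 181 183 179 179 176 178 175 159
 259 348]
[554 551 547 545 542 538 532 527 525 524 518 514 510 499 493 522 534 537
 465 632 642 644 526 419 468 469 468 475 473 472 479 476 482 483 483 485
 488 468 431 415 411 424]
```

Call:
arm_command:
  targets:
    - {"rot":[0,0,0],"offset":[0,-0.05,0],"gripper":1}
    - {"rot":[0,0,0],"offset":[0,-0.1,0],"gripper":1}

```text
time_s: 13.3
position: [0.5092, 0.1313, 0.1496]
tcp_rot: [[0.961, 0.277, 0.002], [0.277, -0.961, -0.003], [0.001, 0.004, -1.0]]
force: [0.2, -8.1, 2.7]
opening: 0.01
```

```bash
python3 -c "
from h import *
ftcp()
c=cap('wrist','w10.png');g=c['frame'].astype(int).sum(2)
print(g[180:200,421]); print(g[88:130,424])"
```

```text
t 13.3 fix x,y mm -69.1 -151.5 z 0.1496 Fx,Fy,Fz -2.0 -7.8 2.7
[461 460 460 471 444 294 153 176 181 180 178 180 179 177 175 177 173 160
 263 348]
[556 553 548 546 541 538 539 529 528 520 519 512 510 508 495 507 534 544
 432 347 628 638 655 378 457 470 470 475 472 477 475 479 482 483 480 486
 491 474 444 423 407 422]
```

Call:
arm_command:
  targets:
    - {"rot":[0,0,0],"offset":[0,-0.05,0],"gripper":1}
    - {"rot":[0,0,0],"offset":[0,-0.1,0],"gripper":1}

```text
time_s: 13.55
position: [0.509, 0.1319, 0.1496]
tcp_rot: [[0.961, 0.277, 0.002], [0.277, -0.961, -0.004], [0.001, 0.004, -1.0]]
force: [0.2, -10.8, 2.4]
opening: 0.008
```

```bash
python3 -c "
from h import *
ftcp()
c=cap('wrist','w11.png');g=c['frame'].astype(int).sum(2)
print(g[180:200,421]); print(g[100:115,424])"
```

```text
t 13.55 fix x,y mm -69.1 -150.9 z 0.1496 Fx,Fy,Fz -2.8 -10.4 2.4
[461 461 456 459 472 446 295 149 176 182 178 179 178 178 180 176 176 161
 228 336]
[514 507 505 494 514 534 542 425 347 634 639 650 450 455 471]
```

Call:
arm_command:
  targets:
    - {"rot":[0,0,0],"offset":[0,-0.05,0],"gripper":1}

```text
time_s: 13.7
position: [0.509, 0.1322, 0.1497]
tcp_rot: [[0.961, 0.277, 0.002], [0.277, -0.961, -0.004], [0.001, 0.005, -1.0]]
force: [0.0, -11.6, 2.6]
opening: 0.005
```

```bash
python3 -c "
from h import *
ftcp()
c=cap('wrist','w12.png');g=c['frame'].astype(int).sum(2)
print(g[180:200,421]); print(g[100:115,424])"
```

```text
t 13.7 fix x,y mm -69.1 -150.6 z 0.1497 Fx,Fy,Fz -3.2 -11.2 2.6
[459 460 460 460 462 472 355 176 170 180 177 179 179 182 180 181 174 160
 231 336]
[517 513 508 500 491 535 537 543 348 325 635 646 531 441 467]
```

Call:
arm_command:
  targets:
    - {"rot":[0,0,0],"offset":[0,1,0],"gripper":1}
    - {"rot":[0,0,0],"offset":[0,2.5,-1],"gripper":1}
    - {"rot":[0,0,0],"offset":[0,4,-4],"gripper":1}
    - {"rot":[0,0,0],"offset":[0,4,-8],"gripper":1}
    - {"rot":[0,0,0],"offset":[2,4,-12],"gripper":1}
    - {"rot":[0,0,0],"offset":[4,4,-12],"gripper":1}
    - {"rot":[0,0,0],"offset":[4,4,-12],"gripper":1}
    - {"rot":[0,0,0],"offset":[4,4,-12],"gripper":1}

```text
time_s: 14.55
position: [0.5566, 0.1067, 0.2688]
tcp_rot: [[0.961, 0.275, -0.002], [0.275, -0.961, 0.0], [-0.002, -0.001, -1.0]]
force: [-0.0, 0.5, 0.7]
opening: 0.001
```

```bash
python3 - <<'E'
from h import *
ftcp()
c=cap('wrist'); s=cap('scene')
def crop(c,P,w,h,f):
    q=proj(c,[P])[0].astype(int); y0=max(q[1]-h//2,0);x0=max(q[0]-w//2,0); print(x0,y0)
    return cv2.resize(c['frame'][y0:y0+h,x0:x0+w,::-1],None,fx=f,fy=f,interpolation=cv2.INTER_CUBIC)
m=F-.06*u; m[2]=.053
a=crop(c,m,200,200,2.9); b=crop(s,m,100,100,4)
a=cv2.resize(a,(400,400)); b=cv2.resize(b,(400,400))
cv2.imwrite('pics/fin.png',np.hstack([a,b]))
E
```

```text
t 14.55 fix x,y mm -30.4 -188.4 z 0.2688 Fx,Fy,Fz 0.1 0.4 0.7
251 0
356 148
```

View pics/fin.png

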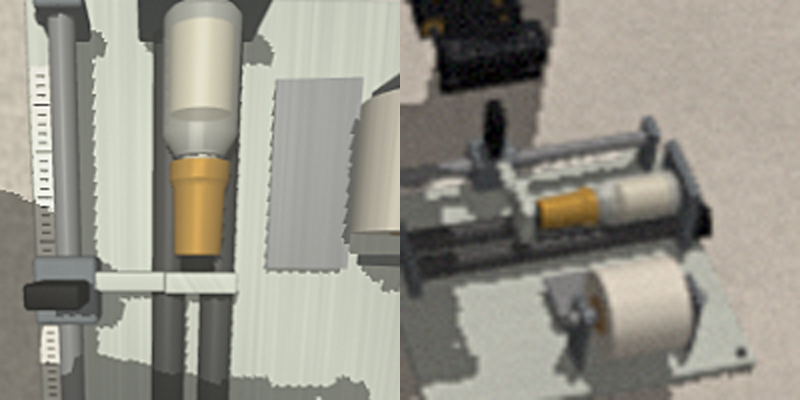

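The crop shows the bottle on the rollers, foot at the plate at the top (200,5), and the buffer against the cap end at (198,262). The arm is clear.

```bash
python3 -c "
from h import *
print(ticket.hand_in())"
```

```text
the job is handed in; nothing more can be done
None
```

I took the bottle from its tray and laid it on the rollers with its foot towards the end plate, about 3 mm short. I then pushed the stop's tab with closed fingers until the buffer slid the bottle against the plate. The job was handed in at about 14.6 s of the 66 s allowed.

- **Force:** The push force rose from about 7 N, the slide's friction alone, to about 11 N at the end. That puts roughly 3–4 N on the buffer, or a bit over 1 mm of give. This is an estimate from the push force; the buffer itself was not measured.
- **Bottle seated:** During the last two steps of the push, the cap stopped moving along with the stop.
- **Final picture:** It shows the bottle straight on the rollers, with no visible gap at the plate or the buffer, and the arm clear. The contact force read about zero.
- **Not checked:** The bystander bottles and the paper roll were not looked at again at the end, though no move went near them. No check failed. One disagreed: before the push, the camera put the buffer face about 1 mm from where the arm position put it, so I set the stop by force.

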